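# Turn the sample tray until its spring catch drops in

## Task

The round sample tray of the autosampler was left turned out of place. Put a closed fingertip through the tray's window and turn it gently, either way round, without lifting or forcing it, until the notch in its rim faces the index line and the spring catch drops fully home into the notch by itself; leave the catch alone, do not disturb the bottles and the slip box, and leave the tray free.

Things in the scene. Friction and masses are not known exactly. Their poses are not given: they have to be found in the camera images.
- sampler_base: Grey fixed base: round plate 176 mm across, top at z 12 mm, with a steel spindle (14 mm across, top at z 42) in its middle and a round shroud wall (radius 80 to 86 mm, top at z 31) about the tray. Origin: centre of its underside, on the desk; z is the spindle axis. On its -x side is the catch housing (x -130 to -88 mm, 46 mm wide, top at z 40) with a dark index line on top.
- index_mark (a point): Inner end of the index line on top of the catch housing, 88 mm from the spindle along -x of the base, z 40 mm.
- tray: Grey round sample tray with black vial seats, 152 mm across, 18 mm thick, about 0.35 kg, loose on the base with its 16 mm bore over the spindle, on which it turns. Underside 15 mm, top 33 mm above the desk. Origin: centre of its underside; +x points to the middle of the window, -x to the notch. With the notch at the index line, its axes are parallel to the base's.
- window (a point): Middle of the tray's only window, at the top face, 48 mm from the axis along +x of the tray: an opening right through, from radius 31 to 65 mm and 30 degrees to either side (55 mm wide at the middle). A fingertip pushing on an end wall of it turns the tray (about 3 to 8 N); the rim, 4 mm inside the shroud, cannot be gripped.
- notch (a point): Notch in the tray's rim, at the top face, 70 mm from the axis along -x of the tray: 15 mm wide, from the rim (radius 76 mm) in to radius 57 mm, with a short dark line beside it.
- catch: Steel bolt of the spring catch, 12 mm wide, with a black knob outside the housing (end 156 mm from the spindle). Fully home in the notch its origin and axes coincide with the base's; riding on the rim it lies 12 mm along -x of the base. A weak spring (1 to 3 N) presses it in. Its nose has 1.5 mm play to either side in the notch and then stops the tray.
- bottle_amber: Amber bottle with a blue cap, 41 mm across, 90 mm tall; origin centre of underside. Bystander.
- bottle_clear: Clear bottle with a blue cap, 35 mm across, 81 mm tall; origin centre of underside. Bystander.
- slip_box: Pale blue card box of cover slips, 48 x 98 x 34 mm; origin centre of underside. Bystander.
There are look-alikes about, which are no part of the job. Of the things that look like the tray, the larger one is meant.

How it is judged:
At the end, for the whole second after the job is handed in: The catch is fully home in the notch (within 2 mm), the notch faces the index line (tray and base axes within 0.05 rad, notch point within 24 mm of the mark in plan, nominally 18 mm), the tray lies flat on its seat on the spindle (within 3 mm) and is at rest (x of catch in the frame of sampler_base above -0.002 m and angle between the x axis of tray and the x axis of sampler_base, either way round below 0.05 rad and horizontal distance between notch and index_mark below 0.024 m and horizontal distance between tray and sampler_base below 0.003 m and z of tray in the frame of sampler_base below 0.018 m and angle between tray's own z axis and vertical below 0.04 rad and angular speed of tray below 0.05 rad/s); the robot touches nothing.
It fails at once if the tray is lifted or tipped (z of tray in the frame of sampler_base above 0.02 m or angle between tray's own z axis and vertical above 0.1 rad).
It fails at once if the tray is forced (pushed with more than 25 N) (contact force between the fingers and tray above 25 N).
It fails at once if the robot handles the catch (contact force between any of the arm, the fingers and catch above 1 N).
It fails at once if a bystander is moved by more than 15 mm (distance of any of bottle_amber, bottle_clear, slip_box from where it was at the start of the episode above 0.015 m).
It also fails if it takes over 48 s, if anything falls off the work surface, if the arm or the gripper's body presses on something with over 40 N, if the wrist force passes 120 N, or if a joint passes its speed limit or range.

## Robot

A 7-joint arm with a two-finger parallel gripper is mounted at the origin on a cart in front of the work surface, level with it; the furniture and walls round the work are solid. World frame = base frame: x ahead of the robot, y to its left, z up, the work surface at z = 0. Lengths are in m, angles in rad, forces in N, time in s.
With the tool pointing down it reaches from about 0.425 to 0.925 m from the base axis. Payload 6.8 kg.
Tool frame: the origin (TCP) lies midway between the tips of the shut fingers; the grasp point (between the pads) lies 19 mm behind it (bot.hold_point_z is the distance from the TCP to the grasp point, in m); z points along the fingers, y is the line along which they close (so a half turn about z gives the same grasp; the last joint's range is limited). The gripper opens to 85 mm and grips with 20 to 120 N. Pads are 22 mm wide; open, the fingers measure 114 mm over their backs; the gripper's body (76 mm by 85 mm) begins 54 mm behind the grasp point. The pads swing forward as they close: fully open they stand 13 mm farther back than shut.
Start: joints at [-0.108, 0.477, 0.022, 1.555, -0.011, 1.109, -0.083], TCP at [0.675, 0, 0.231] pointing down, gripper open.
Joint ranges: [-2.96, 2.96], [-0.34, 2.1], [-1.41, 1.46], [0.24, 2.44], [-1.37, 4.51], [0.17, 1.92], [-2.96, 2.96]. Speed limits (rad/s): [2.39, 2.39, 3.14, 3.14, 3.14, 3.14, 3.14].

## Interface

Orientations are given as a unit quaternion [w, x, y, z].
In Python, from station import bot gives the robot as it stands. The module is installed in compiled form; this text tells all that it offers.
- The arm moves only by the tool step_arm, never from a script. Its argument "increments" is a list that holds one entry, the list of rows, each a list of 7 numbers: the opening, from -1 (shut) to 1 (fully open), then the shift along the tool's x, y, z in mm, then the turn, a rotation vector about the tool's x, y, z in degrees. In form: [[[grip, x, y, z, ax, ay, az], ...]]. A call has 1 to 10 rows; each row is the pose to reach, as a shift and turn from the pose commanded when the call began, along the tool's axes at that moment; what a row does not reach only later rows make up. A row lasts 1/12 s, in which the tool goes at most 41.7 mm and 7.16 degrees, less where a joint would pass 70% of its speed; a pose out of reach is approached as far as the arm can. A call with a gripper value outside its range is refused whole. The fingers move at their own pace and stop on an object; "force" is the grip in N (left out, the last holds). Time passes only in rows, so rows that repeat a pose let the fingers close. It gives the time, the measured TCP pose, the force, the opening and the grip force at its end, in the units of the state.
- bot.get_obs(): the state, without advancing time (a new reading comes with each control period).
- bot.read_camera(name): name is "scene" or "side" or "wrist"; returns a dict with "image" (420x560x3 uint8, red, green, blue), "camera_matrix" (3x3 intrinsics, pixels), "R" (3x3) and "t" (3): a world point X has camera coordinates R X + t. Camera axes: x right, y down, z forward; pixel columns grow to the right and rows downward; lengths in m; the calibration is good to about 2 mm. A picture is of the moment at which its call begins. There is no depth.
- bot.hand_in(): hands the job in; it is judged then, once.
The state is a dict: "t": time; "q": joint angles; "joint_vel": joint speeds; "joint_torque": joint torques, N m; "eef_pos": TCP position; "tool_rot": TCP orientation; "contact_force": force on the tool from outside, world axes, zero at the start; "torque": the same for the moment, N m; "gripper_width": opening from 0.0 (shut) to 1.0 (fully open); "grasp_force": force on a finger pad.
Only numpy, scipy, OpenCV 4.12 (cv2) and the standard library are available. Lean on these libraries where they do the work, as an engineer would, in place of code of your own. Each camera call takes 0.05 s, during which the arm holds its last target. There are 200 camera calls.

## Working session

There is one attempt and no reset: what is moved stays moved. The work goes in short steps, Python scripts to look and compute and a tool call to move; the robot and the scene stay as the last step left them, time stands still between calls to the robot, and variables do not carry over. Pictures are saved under pics/ and viewed, at most 10 in all, crops included, and the job is handed in when it is done.

Besides the shell and the picture viewer there is one more tool, called after "Call:" as name([rows], argument=value, ...), one row to a line, values as JSON. step_arm: Moves the arm, as the interface text tells. Its arguments: {"type":"object","properties":{"increments":{"type":"array"},"force":{"type":"number"}},"required":["increments"]}

```bash
mkdir -p pics
python3 - <<'E'
from station import bot
import cv2,pickle
for n in ("scene","side"):
    c=bot.read_camera(n); pickle.dump(c,open(f"pics/{n}0.pkl","wb"))
    cv2.imwrite(f"pics/{n}0.png",c["image"][:,:,::-1])
    print(n,c["camera_matrix"].round(1).tolist(),c["R"].round(3).tolist(),c["t"].round(3).tolist())
o=bot.get_obs();print(o["t"],o["eef_pos"],o["tool_rot"])
E
```

```text
scene [[383.9, 0.0, 278.4], [0.0, 383.9, 214.2], [0.0, 0.0, 1.0]] [[-0.442, -0.897, -0.008], [-0.672, 0.337, -0.66], [0.594, -0.287, -0.751]] [0.35, 0.405, 0.545]
side [[528.5, 0.0, 285.7], [0.0, 528.5, 213.9], [0.0, 0.0, 1.0]] [[0.802, 0.597, -0.018], [0.304, -0.436, -0.847], [-0.514, 0.674, -0.531]] [-0.536, -0.096, 1.493]
0.1 [ 6.74475792e-01 -3.58622393e-05  2.30425949e-01] [-5.34676909e-04  7.07114979e-01  7.07098108e-01 -6.21827879e-04]
```

View pics/scene0.png

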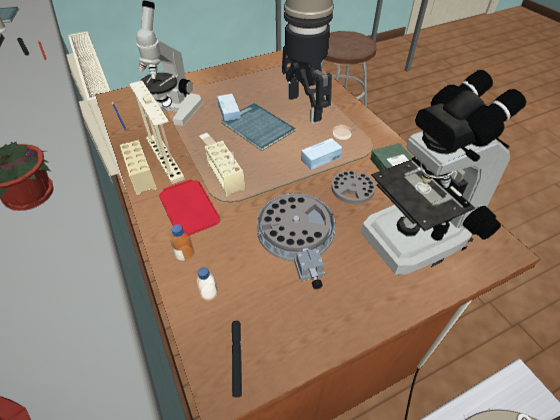

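View pics/side0.png

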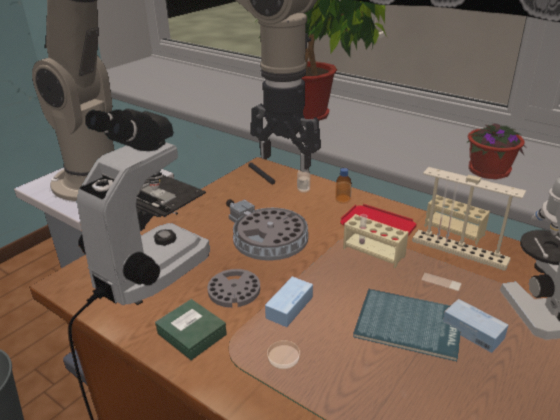

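Scene: the large tray is at about (296,222), the catch housing at (311,264) and the knob at (317,284). Side: the tray is at (271,231) and the housing at (241,211). Next I'll enlarge both views and get rough positions.

```bash
cat > h.py <<'E'
import numpy as np,pickle,cv2
def load(n): return pickle.load(open(f"pics/{n}.pkl","rb"))
def ray(c,uv,z):
    R,t=np.array(c["R"]),np.array(c["t"]);d=R.T@np.linalg.solve(c["camera_matrix"],[uv[0],uv[1],1]);o=-R.T@t
    return o+d*(z-o[2])/d[2]
def tri(cs,uvs):
    A=[];b=[]
    for c,uv in zip(cs,uvs):
        R,t=np.array(c["R"]),np.array(c["t"]);d=R.T@np.linalg.solve(c["camera_matrix"],[uv[0],uv[1],1]);d/=np.linalg.norm(d);P=np.eye(3)-np.outer(d,d);A.append(P);b.append(P@(-R.T@t))
    return np.linalg.solve(sum(A),sum(b))
def proj(c,X):
    p=c["camera_matrix"]@(np.array(c["R"])@X+c["t"]);return p[:2]/p[2]
E
python3 - <<'E'
from h import *
s,d=load("scene0"),load("side0")
a=s["image"][180:300,235:355];b=d["image"][180:275,205:325]
a=cv2.resize(a,None,fx=5,fy=5,interpolation=cv2.INTER_CUBIC)[:,:,::-1]
b=cv2.resize(b,None,fx=6,fy=6,interpolation=cv2.INTER_CUBIC)[:,:,::-1]
cv2.imwrite("pics/ca.png",a);cv2.imwrite("pics/cb.png",b)
print(ray(s,(296,220),.04),ray(d,(271,226),.04),tri([s,d],[(296,220),(271,226)]),tri([s,d],[(317,284),(231,204)]))
E
```

```text
[0.5759597  0.06248623 0.04      ] [0.58991252 0.05047672 0.04      ] [0.58212799 0.05939295 0.03210618] [0.4263608  0.09504062 0.02007632]
```

View pics/ca.png

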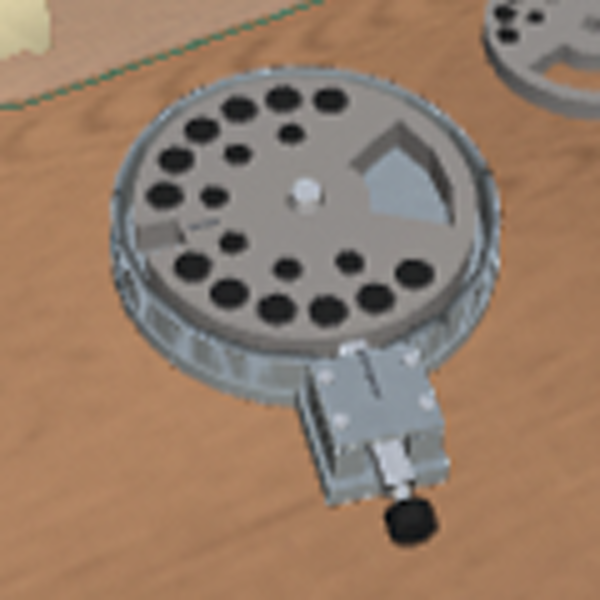

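View pics/cb.png

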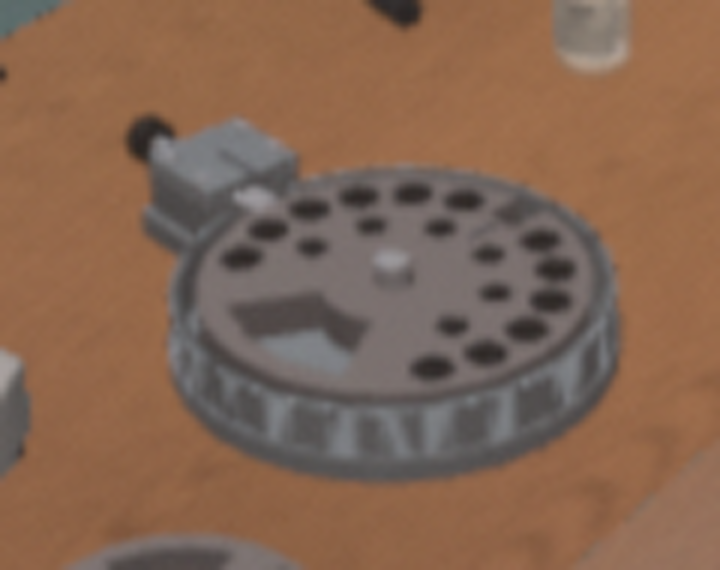

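The crops show, in full-image pixels:

| Feature | Scene | Side |
|---|---|---|
| Spindle top | (296.2,217.6) | (270.3,223) |
| Index line inner end | (307.4,250) | (248,209.2) |
| Index line outer end | (311,259.6) | (242,205.3) |
| Window corners | (315,204.4), (326,225), (305.4,213) | (243.7,230.8), (262.5,242.5), (266.3,233.7), (257.5,228.8) |
| Notch | (267,227) | (291.7,215) |

Run:
```python
from h import *
s,d=load("scene0"),load("side0")
C=tri([s,d],[(296.2,217.6),(270.3,223)]);I=tri([s,d],[(307.4,250),(248,209.2)]);O=tri([s,d],[(311,259.6),(242,205.3)])
print("C",C,ray(s,(296.2,217.6),.042),ray(d,(270.3,223),.042));print("I",I,O,np.linalg.norm((I-C)[:2]))
C=(ray(s,(296.2,217.6),.042)+ray(d,(270.3,223),.042))/2
def pol(n,c,l,z,cc):
    for p in l:
        v=ray(c,p,z)-cc; print(n,p,(np.hypot(v[0],v[1])*1e3).round(1),np.degrees(np.arctan2(v[1],v[0])).round(1))
cs,cd=ray(s,(296.2,217.6),.042),ray(d,(270.3,223),.042)
pol("s idx",s,[(307.4,250),(311,259.6)],.04,cs);pol("d idx",d,[(248,209.2),(242,205.3)],.04,cd)
pol("s win",s,[(315,204.4),(326,225),(305.4,213)],.033,cs);pol("d win",d,[(243.7,230.8),(262.5,242.5),(266.3,233.7),(257.5,228.8)],.033,cd)
pol("s notch",s,[(267,227)],.033,cs);pol("d notch",d,[(291.7,215)],.033,cd)
```

```text
C [0.58141659 0.05896822 0.04047826] [0.58037926 0.05970122 0.042     ] [0.58284027 0.05703678 0.042     ]
I [0.49645409 0.07896307 0.03741622] [0.47258794 0.08425702 0.0374464 ] 0.08728355737172033
s idx (307.4, 250) 88.3 167.0
s idx (311, 259.6) 112.8 167.3
d idx (248, 209.2) 85.4 166.9
d idx (242, 205.3) 109.7 166.9
s win (315, 204.4) 65.1 -69.6
s win (326, 225) 66.3 -128.4
s win (305.4, 213) 30.2 -71.6
d win (243.7, 230.8) 62.7 -127.7
d win (262.5, 242.5) 66.1 -67.2
d win (266.3, 233.7) 31.2 -69.3
d win (257.5, 228.8) 30.8 -125.2
s notch (267, 227) 66.6 80.2
d notch (291.7, 215) 68.3 80.4
```

Run:
```python
from h import *
s,d=load("scene0"),load("side0")
print(tri([s,d],[(373,176),(205,192)]),tri([s,d],[(363,253),(208,245)]), ray(s,(363,250),.0),ray(d,(208,245),0.))
```

```text
[ 0.5175249  -0.07246229  0.16302294] [ 0.46704007 -0.04155774 -0.01029509] [ 4.64830505e-01 -4.42449051e-02 -1.11022302e-16] [ 0.48168898 -0.04802057  0.        ]
```

Call:
step_arm([
  [[-1, 3, -25, 35, 0, 0, 3], [-1, 6, -50, 70, 0, 0, 6], [-1, 9, -75, 100, 0, 0, 9], [-1, 11, -100, 135, 0, 0, 9], [-1, 11, -100, 135, 0, 0, 9], [-1, 11, -100, 135, 0, 0, 9], [-1, 11, -100, 135, 0, 0, 9], [-1, 11, -100, 135, 0, 0, 9], [-1, 11, -100, 135, 0, 0, 9], [-1, 11, -100, 135, 0, 0, 9]],
])

```text
t: 0.93
eef_pos: [0.5766, 0.011, 0.0974]
tool_rot: [0.001, 0.76, 0.649, 0.001]
contact_force: [-0.2, 1.6, -0.5]
gripper_width: -0.001
grasp_force: 0.0
```

Run:
```python
from station import bot
from h import *
im=[]
for n in ("scene","wrist"):
    c=bot.read_camera(n); pickle.dump(c,open(f"pics/{n}1.pkl","wb")); im.append(c["image"][:,:,::-1])
im[0]=cv2.resize(im[0][130:310,220:380],(373,420),interpolation=cv2.INTER_CUBIC)
im[1]=cv2.resize(im[1],(420,315));im[1]=cv2.copyMakeBorder(im[1],0,105,0,0,0)
cv2.imwrite("pics/m1.png",np.hstack(im))
o=bot.get_obs();print(o["eef_pos"]);print(proj(c,o["eef_pos"]),proj(c,np.r_[.574,.011,.033]))
```

```text
[0.57592983 0.010994   0.09698981]
[278.39620509 274.99877716] [275.76377666 223.63586135]
```

View pics/m1.png

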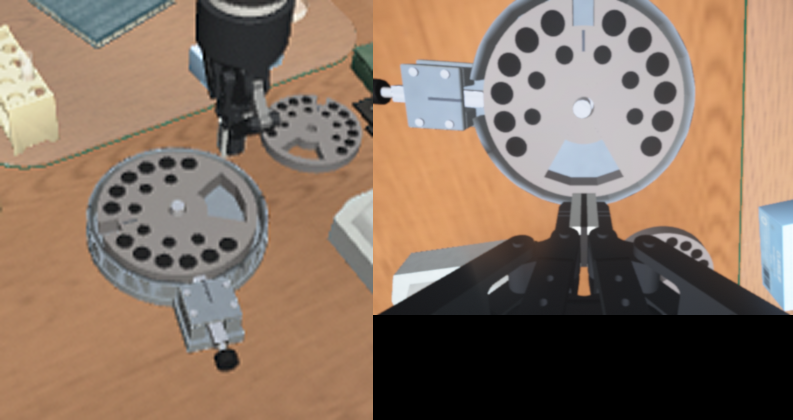

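The left panel shows the shut fingers behind the window. The wrist panel shows the spindle at (583,107), the window's outer corners at (546,178) and (622,176), and the tip just in line below it. I'll check position with the wrist calibration.

Run:
```python
from h import *
c=load("wrist1");f=lambda x,y:((x-373)*4/3,y*4/3)
C=ray(c,f(583,107),.042);print(C)
for p in [(546,178),(622,176),(558,140),(611,140),(583,25)]:
    v=ray(c,f(*p),.033)-C;print(p,ray(c,f(*p),.033)[:2],np.hypot(v[0],v[1]),np.degrees(np.arctan2(v[1],v[0])))
print(C+.047*np.array([np.cos(np.radians(-99)),np.sin(np.radians(-99)),0]))
```

```text
[0.58457639 0.06102313 0.042     ]
(546, 178) [0.54475086 0.0063687 ] 0.06762529036456114 -126.0800356334063
(622, 176) [ 0.6073994  -0.00174935] 0.06679276749857402 -70.0195949109604
(558, 140) [0.56066864 0.03700001] 0.03389234436213522 -134.86209052679501
(611, 140) [0.60223799 0.03041626] 0.03533712236199269 -60.013046966072686
(583, 25) [0.5932971  0.11603262] 0.055696452682667104 80.99180807394032
[0.57722397 0.01460178 0.042     ]
```

Call:
step_arm([
  [[-1, 2, 0, 15, 0, 0, 0], [-1, 2, 0, 30, 0, 0, 0], [-1, 2, 0, 45, 0, 0, 0], [-1, 2, 0, 56, 0, 0, 0], [-1, 2, 0, 60, 0, 0, 0], [-1, 2, 0, 62, 0, 0, 0], [-1, 2, 0, 64, 0, 0, 0], [-1, 2, 0, 66, 0, 0, 0], [-1, 2, 0, 66, 0, 0, 0]],
])

```text
t: 1.78
eef_pos: [0.5757, 0.013, 0.0306]
tool_rot: [0.0, 0.76, 0.649, 0.0]
contact_force: [-0.3, -0.4, -0.5]
gripper_width: -0.002
grasp_force: 0.0
```

Call:
step_arm([
  [[-1, 0, 0, 2, 0, 0, 0], [-1, 0, 0, 4, 0, 0, 0], [-1, 0, 0, 6, 0, 0, 0], [-1, 0, 0, 8, 0, 0, 0], [-1, 0, 0, 8, 0, 0, 0]],
])

```text
t: 2.2
eef_pos: [0.5751, 0.013, 0.0219]
tool_rot: [-0.0, 0.76, 0.649, -0.0]
contact_force: [-0.2, 0.5, 0.2]
gripper_width: 0.003
grasp_force: 0.0
```

Call:
step_arm([
  [[-1, 0, 2.1, 0, 0, 0, -2.5], [-1, 0.2, 4.1, 0, 0, 0, -5], [-1, 0.4, 6.1, 0, 0, 0, -7.5], [-1, 0.7, 8.2, 0, 0, 0, -10], [-1, 1.1, 10.2, 0, 0, 0, -12.5], [-1, 1.6, 12.2, 0, 0, 0, -15], [-1, 2.2, 14.1, 0, 0, 0, -17.5], [-1, 2.8, 16.1, 0, 0, 0, -20]],
])

```text
t: 2.87
eef_pos: [0.5898, 0.0123, 0.0218]
tool_rot: [-0.001, 0.635, 0.772, -0.002]
contact_force: [-5.8, -1.5, 2.8]
gripper_width: -0.001
grasp_force: 2.9
```

Call:
step_arm([
  [[-1, 0.1, 2.5, 0, 0, 0, -3], [-1, 0.3, 4.9, 0, 0, 0, -6], [-1, 0.6, 7.4, 0, 0, 0, -9], [-1, 1.0, 9.8, 0, 0, 0, -12], [-1, 1.6, 12.2, 0, 0, 0, -15], [-1, 2.3, 14.5, 0, 0, 0, -18], [-1, 3.1, 16.8, 0, 0, 0, -21], [-1, 4.1, 19.1, 0, 0, 0, -24], [-1, 5.1, 21.3, 0, 0, 0, -27], [-1, 6.3, 23.5, 0, 0, 0, -30]],
])

```text
t: 3.7
eef_pos: [0.6118, 0.0217, 0.0218]
tool_rot: [-0.001, 0.414, 0.91, -0.002]
contact_force: [-4.1, -3.9, 2.7]
gripper_width: -0.002
grasp_force: 3.0
```

Run:
```python
from station import bot
from h import *
im=[]
for n in ("scene","side"):
    c=bot.read_camera(n); pickle.dump(c,open(f"pics/{n}2.pkl","wb")); im.append(c["image"][:,:,::-1])
a=cv2.resize(im[0][190:290,245:345],(400,400),interpolation=cv2.INTER_CUBIC)
b=cv2.resize(im[1][180:280,220:320],(400,400),interpolation=cv2.INTER_CUBIC)
cv2.imwrite("pics/m2.png",np.hstack([a,b]))
o=bot.get_obs();print(o["eef_pos"],o["contact_force"])
```

```text
[0.61228175 0.02224339 0.02183863] [-3.84032767 -3.39488977  0.43839387]
```

View pics/m2.png

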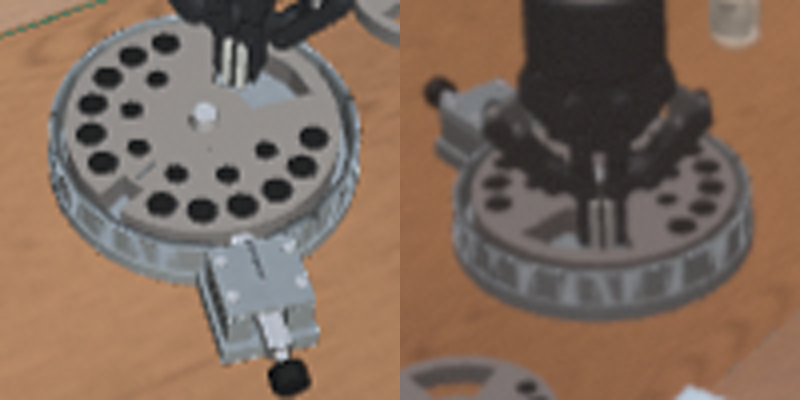

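The scene panel shows the fingertip in the window against its left wall, the notch mid at (123,192), the dark line at (146,170), and the trailing window corner at (312,95).

Run:
```python
from h import *
s=load("scene2");f=lambda x,y:(245+x/4,190+y/4)
C=ray(s,f(205,107),.042);print(C)
for p in [(123,192),(146,170),(312,95)]:
    v=ray(s,f(*p),.033)-C;print(p,np.hypot(v[0],v[1]),np.degrees(np.arctan2(v[1],v[0])))
v=np.r_[.6123,.0222]-[.583,.0597];print(np.hypot(*v),np.degrees(np.arctan2(v[1],v[0])))
```

```text
[0.58250474 0.05844604 0.042     ]
(123, 192) 0.06838339568901303 112.73424513592096
(146, 170) 0.04911975143469658 112.19441421213753
(312, 95) 0.06276197178936155 -101.2356063604409
0.047589284508174734 -51.998302704741825
```

Call:
step_arm([
  [[-1, 0.1, 3.3, 0, 0, 0, -4], [-1, 0.5, 6.6, 0, 0, 0, -8], [-1, 1.0, 9.9, 0, 0, 0, -12], [-1, 1.8, 13.1, 0, 0, 0, -16], [-1, 2.9, 16.2, 0, 0, 0, -20], [-1, 4.1, 19.3, 0, 0, 0, -24], [-1, 5.6, 22.3, 0, 0, 0, -28], [-1, 7.2, 25.2, 0, 0, 0, -32], [-1, 9.1, 27.9, 0, 0, 0, -36], [-1, 11.1, 30.5, 0, 0, 0, -40]],
])

```text
t: 4.63
eef_pos: [0.6295, 0.0501, 0.0221]
tool_rot: [0.0, 0.078, 0.997, -0.001]
contact_force: [-0.6, -4.5, 0.2]
gripper_width: 0.003
grasp_force: 2.2
```

Run:
```python
from station import bot
from h import *
c=bot.read_camera("scene"); pickle.dump(c,open("pics/scene3.pkl","wb")); im=c["image"][:,:,::-1]
cv2.imwrite("pics/m3.png",cv2.resize(im[190:290,245:345],(600,600),interpolation=cv2.INTER_CUBIC))
o=bot.get_obs();print(o["eef_pos"],o["contact_force"])
v=o["eef_pos"][:2]-np.r_[.583,.0597];print(np.hypot(*v),np.degrees(np.arctan2(v[1],v[0])))
```

```text
[0.62952666 0.05117181 0.02211158] [ 0.49237621 -4.17783579 -0.36192214]
0.04730179778143063 -10.386829188191943
```

View pics/m3.png

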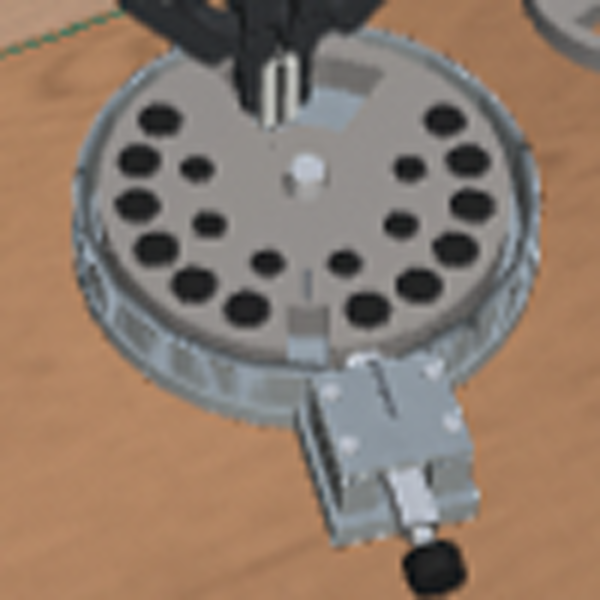

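The notch is now just short of the bolt: the notch mid is at (307,320), its line at (307,282), and the bolt nose at (365,360).

Run:
```python
from h import *
s=load("scene3");f=lambda x,y:(245+x/6,190+y/6)
C=ray(s,f(307,170),.042);print(C)
for p,z in [((307,320),.033),((307,282),.033),((307,268),.033),((372,360),.04),((395,415),.04)]:
    v=ray(s,f(*p),z)-C;print(p,np.hypot(v[0],v[1]),np.degrees(np.arctan2(v[1],v[0])))
```

```text
[0.57854248 0.0607611  0.042     ]
(307, 320) 0.061435004878590785 152.2117516608064
(307, 282) 0.04462160009005303 152.29719335434217
(307, 268) 0.03830999789502466 152.34862853748342
(372, 360) 0.08609085229926573 166.92909024674688
(395, 415) 0.10966461318597107 167.5709143059757
```

Call:
step_arm([
  [[-1, 0, 1.2, 0, 0, 0, -1.5], [-1, 0.1, 2.5, 0, 0, 0, -3], [-1, 0.1, 3.7, 0, 0, 0, -4.5], [-1, 0.3, 5.0, 0, 0, 0, -6], [-1, 0.4, 6.2, 0, 0, 0, -7.5], [-1, 0.6, 7.4, 0, 0, 0, -9], [-1, 0.7, 8.2, 0, 0, 0, -10], [-1, 0.7, 8.6, 0, 0, 0, -10.5]],
])

```text
t: 5.35
eef_pos: [0.6298, 0.0624, 0.0224]
tool_rot: [0.0, -0.014, 1.0, 0.001]
contact_force: [0.7, -1.8, 0.4]
gripper_width: 0.003
grasp_force: 0.8
```

```bash
cat > k.py <<'E'
from station import bot
from h import *
def knob(c):
    g=c["image"][265:305,295:340].max(2)<60
    m=cv2.moments(g.astype(np.uint8),True);u=(295+m["m10"]/m["m00"],265+m["m01"]/m["m00"])
    return np.round(u,2),m["m00"],ray(c,u,.024).round(4)
if __name__=="__main__":
    print(knob(load("scene3")))
    c=bot.read_camera("scene");pickle.dump(c,open("pics/scene4.pkl","wb"));print(knob(c))
    o=bot.get_obs();v=o["eef_pos"][:2]-np.r_[.583,.0597];print(o["t"],np.hypot(*v),np.degrees(np.arctan2(v[1],v[0])),o["contact_force"])
E
python3 k.py
```

```text
(array([316.23, 283.73]), 71.0, array([0.4254, 0.0973, 0.024 ]))
(array([314.79, 278.86]), 71.0, array([0.4362, 0.0943, 0.024 ]))
5.4 0.046949216820761946 3.0922599818519436 [-0.1986018  -1.00999018 -0.27978258]
```

The knob moved in by 11 mm and the force dropped, so the catch has engaged. I'll back the finger off the wall and lift it straight out.

Call:
step_arm([
  [[-1, 0, -2.5, 0, 0, 0, 0], [-1, 0.2, -5, 0, 0, 0, 0], [-1, 0.2, -7, 0, 0, 0, 0], [-1, 0.2, -7, -6, 0, 0, 0], [-1, 0.2, -7, -14, 0, 0, 0], [-1, 0.2, -7, -40, 0, 0, 0], [-1, 0.2, -7, -70, 0, 0, 0], [-1, 0.2, -7, -100, 0, 0, 0], [-1, 0.2, -7, -130, 0, 0, 0], [-1, 0.2, -7, -130, 0, 0, 0]],
])

```text
t: 6.23
eef_pos: [0.6338, 0.0553, 0.16]
tool_rot: [0.006, -0.013, 1.0, 0.001]
contact_force: [-0.1, 0.6, 0.7]
gripper_width: 0.002
grasp_force: 0.0
```

```bash
python3 k.py
python3 - <<'E'
from h import *
im=load("scene4")["image"][:,:,::-1]
cv2.imwrite("pics/m4.png",cv2.resize(im[190:290,245:345],(600,600),interpolation=cv2.INTER_CUBIC))
E
```

```text
(array([316.23, 283.73]), 71.0, array([0.4254, 0.0973, 0.024 ]))
(array([314.37, 278.56]), 73.0, array([0.4372, 0.0947, 0.024 ]))
6.2833 0.049757354874726115 -5.597039022375656 [-0.22047027 -0.16962756  0.0033074 ]
```

View pics/m4.png

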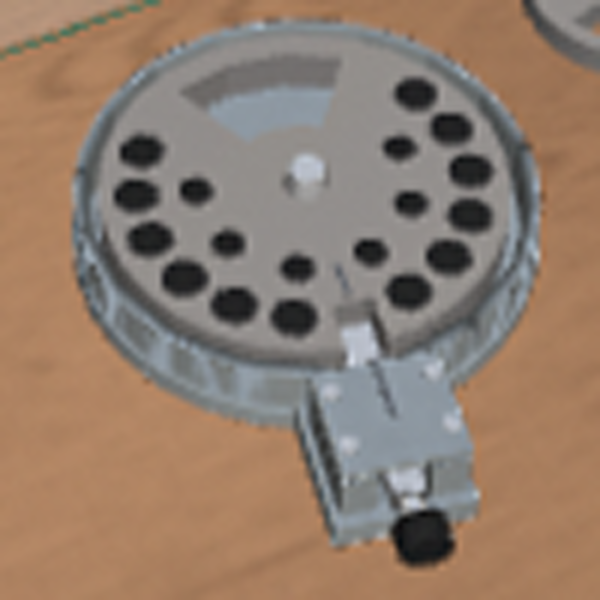

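The picture shows the bolt nose in the notch at (360,340), lined up with the index line. The window is clear, the tray sits flat, and the knob has travelled about 12 mm, so the catch is fully home.

Call:
step_arm([
  [[-1, 0, 0, 0, 0, 0, 0], [-1, 0, 0, 0, 0, 0, 0], [-1, 0, 0, 0, 0, 0, 0], [-1, 0, 0, 0, 0, 0, 0], [-1, 0, 0, 0, 0, 0, 0], [-1, 0, 0, 0, 0, 0, 0]],
])

```text
t: 6.78
eef_pos: [0.6296, 0.0539, 0.1517]
tool_rot: [-0.001, -0.013, 1.0, 0.0]
contact_force: [0.4, -0.3, -0.2]
gripper_width: 0.004
grasp_force: 0.0
```

```bash
python3 k.py; python3 -c "
from station import bot
print(bot.hand_in())"
```

```text
(array([316.23, 283.73]), 71.0, array([0.4254, 0.0973, 0.024 ]))
(array([314.58, 278.72]), 72.0, array([0.4367, 0.0945, 0.024 ]))
6.8333 0.04708710840279322 -7.076191155959756 [-0.25301545 -0.37601503 -0.01486039]
the job is handed in; nothing more can be done
None
```

I turned the tray until the spring catch dropped into the notch by itself (knob travel measured at 11.6–12.1 mm of the nominal 12), lifted the finger clear, and handed the job in at about 6.8 s; no verdict came back.

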